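# Turn the vanity carousel to bring the ring cone to the front

## Task

Push the walnut carousel round by the little pegs on its rim, with your fingertips and without spinning it fast, until the porcelain ring cone stands at the front, in line with the tongue on the carousel's base. Touch none of the four porcelain pieces on the carousel, leave the bangle lying there, and leave everything else on the vanity top where it is.

Things in the scene. Friction and masses are not known exactly. Their poses are not given: they have to be found in the camera images.
- base: fixed dark steel carousel base, a disc 200 mm across, 12 mm high. Origin on the counter on the turning axis; z up. Its -x axis is the FRONT: there a tongue 30 mm wide, 15 mm high with the round steel stud at its end, runs out to 175 mm from the axis, 45 mm beyond the carousel's edge. The front faces the robot, up to 0.35 rad off either way
- carousel: walnut turntable: disc 260 mm across, 16 mm thick, top 32 mm above the counter, with a middle post 85 mm high above the counter. Origin on the axis at the disc's underside; z up. The ring cone stands in its -x direction. It turns about z only, endlessly either way, needs 1 to 2 N at a peg and stops within a few degrees when no longer pushed
- rim_peg (a point): top of one of the carousel's six upright round steel pegs, 12 mm across, 24 mm high (tops 56 mm above the counter), 120 mm from the axis, 60 degrees apart. This one is 30 degrees anticlockwise (seen from above) of the ring cone; the cone's direction lies midway between two pegs. Nothing else on the disc is farther than 103 mm from the axis
- cone_edge (a point): point of the carousel at the disc's top, 120 mm from the axis, straight outward of the ring cone (between two pegs); turns with the carousel
- front_edge (a point): fixed point in the base's front direction, 120 mm from the axis, 32 mm above the counter: the ring cone is exactly at the front when cone_edge is here
- ring_cone: white porcelain ring cone with a pointed top and a silver ring on it, 44 mm across the foot, 59 mm high, fixed on the carousel 72 mm from the axis in the carousel's -x direction. Origin at the centre of its foot
- lidded_jar: white porcelain round jar with a flat lid and small knob, 48 mm across, 48 mm high, fixed on the carousel 72 mm from the axis in its +y direction. Origin at the centre of its foot
- open_cup: white porcelain open cup, 46 mm across, 45 mm high, fixed on the carousel 72 mm from the axis in its +x direction. Origin at the centre of its foot
- trinket_box: white porcelain square box, 43 mm wide, 32 mm high, fixed on the carousel 72 mm from the axis in its -y direction. Origin at the centre of its foot
- bangle: loose silver bangle lying flat on the carousel round the middle post, 68 mm across, 7 mm high. Origin at the centre of its underside; it may turn along with the carousel
- saucer: loose white porcelain saucer, 110 mm across, 16 mm high, with a pair of pearl studs in it, to the right of the carousel. Origin at the centre of its underside
- comb: loose black wide-tooth comb lying flat, 170 mm long (along its x) by 42 mm, 6 mm high, to the left of the carousel. Origin at its middle, on the counter
- soap: loose amber glass soap bottle, 60 mm across, 130 mm high, beyond the carousel. Origin at the centre of its foot
- tumbler: loose white tumbler, 72 mm across, 100 mm high, beyond the carousel. Origin at the centre of its foot
- cream: loose small glass cream jar, 50 mm across, 45 mm high, on the right nearer the robot. Origin at the centre of its foot
- tray: fixed walnut jewellery tray with a hinged glass flap, 150 by 200 mm, 50 mm high, on the left. Origin at the centre of its underside
- flap (a joint): hinged glass flap of the tray, angle in rad: 0 shut, growing as it opens; it starts shut or barely ajar (up to 0.1) and is to be left alone
Things that resemble listed ones, but are neither listed nor needed, are in the scene too. Several things have the shape of the bangle; the one meant has the colours described above. Leave any orange look-alike of the tray alone.

How it is judged:
By the outcome, as a careful person would: the job done as asked, in the order asked, and still so for the second after the job is handed in, with the robot touching nothing.
It also fails if it takes over 64 s, if anything falls off the work surface, if the arm or the gripper's body presses on something with over 40 N, if the wrist force passes 120 N, or if a joint passes its speed limit or range.

## Robot

A 6-joint arm with a two-finger parallel gripper is mounted at the origin on the work surface. World frame = base frame: x ahead of the robot, y to its left, z up, the work surface at z = 0. Lengths are in m, angles in rad, forces in N, time in s.
With the tool pointing down it reaches from about 0.25 to 0.725 m from the base axis. Payload 4 kg.
Tool frame: the origin (TCP) lies on the centre line of the jaws, within the pads' length; the fingertips stand manip.tcp_to_tips ahead of it and the grasp point (between the pads) is the TCP (manip.tcp_to_tips is the distance from the TCP to the fingertips, in m); z points along the fingers, y is the direction in which the jaws open and shut (so a half turn about z gives the same grasp; the last joint's range is limited). The gripper opens to 85 mm and grips with 20 to 120 N. Pads are 22 mm wide; open, the fingers measure 114 mm over their backs; the gripper's body (76 mm by 85 mm) begins 54 mm behind the grasp point. The pads swing forward as they close: fully open they stand 13 mm farther back than shut.
Start: joints at [1.247, 0.241, 0.005, 1.335, 0, 1.571], TCP at [0.159, 0.474, 0.25] pointing down, gripper open.
Joint ranges: [-2.72, 2.72], [-1.05, 1.87], [-1.09, 1.28], [-1.99, 2.15], [-1.42, 1.44], [-3.14, 3.14]. Speed limits (rad/s): [2.79, 2.79, 3.14, 3.14, 3.14, 3.14].

## Interface

Orientations are given as a rotation vector (axis times angle).
In Python, from cell import manip gives the robot as it stands. The module is installed in compiled form; this text tells all that it offers.
- The arm moves only by the shell command python3 -m crank 'ROWS' [FORCE]. ROWS is JSON, a list of rows, each an object with "jaw": the closure, from 0 (fully open) to 1 (shut); "offset": the shift along the tool's x, y, z in cm, a list of three; "delta_rot": the turn, a rotation vector about the tool's x, y, z in rad, a list of three. In form: [{"jaw": jaw, "offset": [dx, dy, dz], "delta_rot": [ax, ay, az]}, ...]. A call has 1 to 8 rows; each row shifts and turns the commanded pose from where the row before left it, along the tool's axes as they then stand; what a row does not reach is not made up. A row lasts 1/8 s, in which the tool goes at most 62.5 mm and 10.7 degrees, less where a joint would pass 70% of its speed; a pose out of reach is approached as far as the arm can. A call with a gripper value outside its range is refused whole. The fingers move at their own pace and stop on an object; FORCE is the grip in N (left out, the last holds). Time passes only in rows, so rows that do not move let the fingers close. It gives the time, the measured TCP pose, the force and the opening at its end, in the units of the state.
- manip.get_state(): the state, without advancing time (a new reading comes with each control period).
- manip.grab_frame(name): name is "scene" or "side" or "wrist"; returns a dict with "img" (420x560x3 uint8, red, green, blue), "z_map" (420x560 float32, m along the optical axis (not along the pixel's ray), 0 where there is no reading), "fov_y" (degrees; the focal length in pixels is half the picture's height over the tangent of half this angle, whatever the lens; pixels are square), "cx", "cy" (the principal point, pixels), "rvec" (rotation vector, rad) and "tvec" (3), from world to camera coordinates, as OpenCV has them. Camera axes: x right, y down, z forward; pixel columns grow to the right and rows downward; lengths in m; the calibration is good to about 2 mm. A picture is of the moment at which its call begins.
- manip.job_done(): hands the job in, once; it reports no verdict.
Trained networks look in a picture, given as the dict that the camera call returned (one of the last four; its "shot" number tells which), for a name from the list of things; names that differ only in an ending like _2 or _b are one class to them, and where a whole thing is asked for, a point or a joint stands for the part that bears it (a point fixed in the world has none). Each returns a list of dicts, best first, with "p" (0 to 1); they miss things now and then, are a little off and sometimes report something else, mostly with a low value. They report only what shows in the picture. A call takes as long as a camera call. They do not tell look-alikes from the thing itself.
- manip.search_frame(picture, name): "bbox" ([centre column, centre row, width, height] in pixels, round what is visible of it).
- manip.cut_out(picture, name): "pixels" (420x560 bool, what is visible of it) and "bbox" ([centre column, centre row, width, height] in pixels, round what is visible of it).
- manip.mark_of(picture, name): "location" ([column, row] in pixels: a listed point, or the origin of a listed thing).
The state is a dict: "time": time; "joints": joint angles; "qvel": joint speeds; "joint_torque": joint torques, N m; "position": TCP position; "tcp_rot": TCP orientation; "ft_force": force on the tool from outside, world axes, zero at the start; "moment": the same for the moment, N m; "gripper_width": finger opening in m.
Only numpy, scipy, OpenCV 4.12 (cv2) and the standard library are available. Lean on these libraries where they do the work, as an engineer would, in place of code of your own. Each camera call takes 0.05 s, during which the arm holds its last target. There are 200 camera calls.

## Working session

There is one attempt and no reset: what is moved stays moved. The work goes in short steps, Python scripts to look and compute and a shell command to move; the robot and the scene stay as the last step left them, time stands still between calls to the robot, and variables do not carry over. Pictures are saved under pics/ and viewed, about 8 in all and at most 12, crops included, and the job is handed in when it is done.

```bash
mkdir -p pics; cat > h.py <<'E'
import numpy as np, cv2
from cell import manip
def cam(f):
    R=cv2.Rodrigues(np.array(f["rvec"],float))[0]; t=np.array(f["tvec"],float)
    F=210/np.tan(np.radians(f["fov_y"])/2); return R,t,F
def ray(f,uv):
    R,t,F=cam(f); d=R.T@np.array([(uv[0]-f["cx"])/F,(uv[1]-f["cy"])/F,1]); return -R.T@t,d
def atz(f,uv,z):
    o,d=ray(f,uv); return o+d*(z-o[2])/d[2]
def proj(f,p):
    R,t,F=cam(f); c=R@np.array(p)+t; return np.array([f["cx"]+F*c[0]/c[2],f["cy"]+F*c[1]/c[2]])
def dep(f,uv):
    u,v=int(round(uv[0])),int(round(uv[1])); z=f["z_map"][v,u]; o,d=ray(f,uv); return o+d*z
def save(f,n,crop=None,k=1):
    im=f["img"][:,:,::-1]
    if crop: a,b,c,d=crop; im=im[b:d,a:c]
    cv2.imwrite("pics/"+n,cv2.resize(im,None,fx=k,fy=k,interpolation=cv2.INTER_CUBIC))
E
cat > m.py <<'E'
from h import *
np.set_printoptions(precision=3,suppress=True)
H=dict(ring_cone=.032,lidded_jar=.032,open_cup=.032,trinket_box=.032,carousel=.016,base=0,rim_peg=.056,cone_edge=.032,front_edge=.032,bangle=.032,cream=0,saucer=0,comb=0,tray=0,soap=0,tumbler=0)
E
python3 - <<'E'
from m import *
print(manip.get_state(), manip.tcp_to_tips)
for c in ["scene","side"]:
    f=manip.grab_frame(c); save(f,c+"0.png",k=1.4)
    for n,z in H.items():
        for d in manip.mark_of(f,n)[:2]:
            print(c,n,round(d["p"],2),np.round(d["location"]),atz(f,d["location"],z))
E
```

```text
{'time': 0.0, 'joints': array([ 1.247,  0.241,  0.004,  1.335, -0.   ,  1.571]), 'qvel': array([ 0.001,  0.001,  0.002, -0.   ,  0.001, -0.   ]), 'joint_torque': array([ -0.   , -37.232,  25.241,   0.017,  -0.   ,  -0.   ]), 'position': array([0.159, 0.473, 0.249]), 'tcp_rot': array([-0.506, -3.1  ,  0.003]), 'ft_force': array([ 0.499, -0.102, -0.054]), 'moment': array([-0.02 , -0.002,  0.009]), 'gripper_width': 0.08536236037860559} 0.019
scene ring_cone 0.63 [350. 244.] [0.591 0.267 0.032]
scene ring_cone 0.55 [254. 204.] [ 0.543 -0.014  0.032]
scene lidded_jar 0.76 [296. 207.] [0.507 0.094 0.032]
scene lidded_jar 0.28 [272. 218.] [0.577 0.054 0.032]
scene open_cup 0.68 [290. 229.] [0.6   0.114 0.032]
scene trinket_box 0.9 [254. 227.] [0.629 0.03  0.032]
scene trinket_box 0.44 [255. 205.] [ 0.543 -0.01   0.032]
scene carousel 0.73 [273. 224.] [0.579 0.059 0.016]
scene base 0.78 [272. 225.] [0.565 0.052 0.   ]
scene base 0.46 [286. 192.] [0.411 0.023 0.   ]
scene rim_peg 0.67 [230. 199.] [ 0.579 -0.064  0.056]
scene cone_edge 0.85 [246. 196.] [ 0.517 -0.049  0.032]
scene front_edge 0
[... 960 characters left out ...]
]
side base 0.6 [280. 230.] [0.581 0.068 0.   ]
side rim_peg 0.7 [300. 248.] [ 0.586 -0.071  0.056]
side cone_edge 0.71 [276. 252.] [ 0.522 -0.042  0.032]
side front_edge 0.96 [244. 241.] [0.448 0.041 0.032]
side bangle 0.59 [356. 216.] [ 0.824 -0.     0.032]
side bangle 0.52 [281. 225.] [0.581 0.058 0.032]
side cream 0.92 [242. 346.] [ 0.333 -0.269  0.   ]
side saucer 0.64 [276. 246.] [0.542 0.01  0.   ]
side saucer 0.59 [323. 276.] [ 0.624 -0.155 -0.   ]
side comb 0.86 [249. 194.] [0.551 0.275 0.   ]
side tray 0.9 [228. 157.] [0.55  0.525 0.   ]
side tray 0.35 [280. 212.] [0.616 0.146 0.   ]
side soap 0.73 [329. 199.] [0.802 0.142 0.   ]
side tumbler 0.96 [365. 256.] [ 0.778 -0.136  0.   ]
```

View pics/scene0.png

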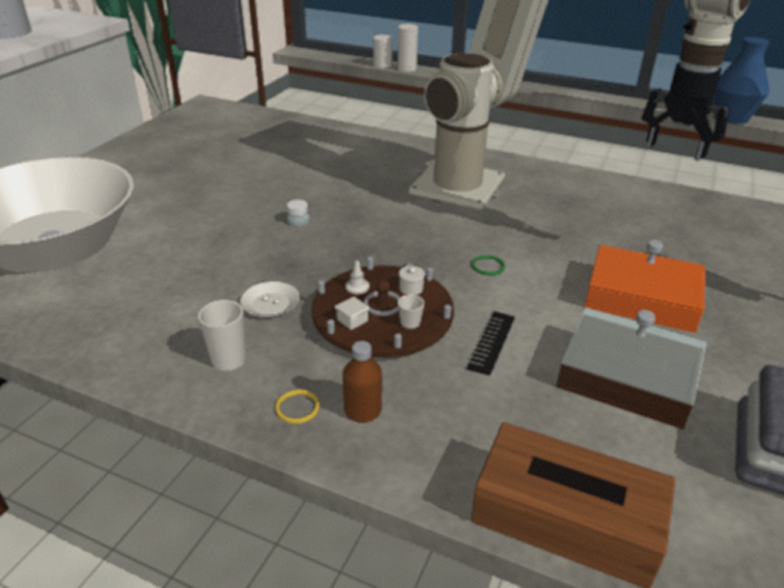

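```bash
python3 - <<'E'
from m import *
f=manip.grab_frame("scene"); save(f,"scene_crop.png",(170,150,380,290),3.8)
# steel stud / disc-edge fit: points of disc top by depth
g=manip.grab_frame("side"); save(g,"side_crop.png",(190,170,370,300),4.3)
for h in (f,g):
    v,u=np.mgrid[0:420,0:560]; z=h["z_map"]; R,t,F=cam(h)
    P=np.stack([(u-h["cx"])/F*z,(v-h["cy"])/F*z,z],-1)@R - R.T@t
    m=(z>0)&(abs(P[...,2]-.032)<.004)&(np.hypot(P[...,0]-.575,P[...,1]-.057)<.16)
    Q=P[m][:,:2].astype(np.float32); c,r=cv2.minEnclosingCircle(Q); print(m.sum(),c,r)
    m=(z>0)&(P[...,2]>.008)&(P[...,2]<.02)&(abs(np.hypot(P[...,0]-.575,P[...,1]-.057)-.16)<.02)
    print(m.sum(),P[m].mean(0))
E
```

```text
3313 (0.5717562437057495, 0.05504138395190239) 0.13313834369182587
73 [ 0.568 -0.079  0.014]
2669 (0.5721992254257202, 0.056676555424928665) 0.1315685659646988
187 [ 0.528 -0.042  0.012]
```

The scene view shows the carousel centred near display (383,310). The cone is at (357,277), the jar at (411,280), the box at (352,314) and the cup at (411,311), with the silver bangle round the post. The green and yellow rings and the orange tray are look-alikes. The tongue is hidden here, so I'll check the side view.

View pics/side_crop.png

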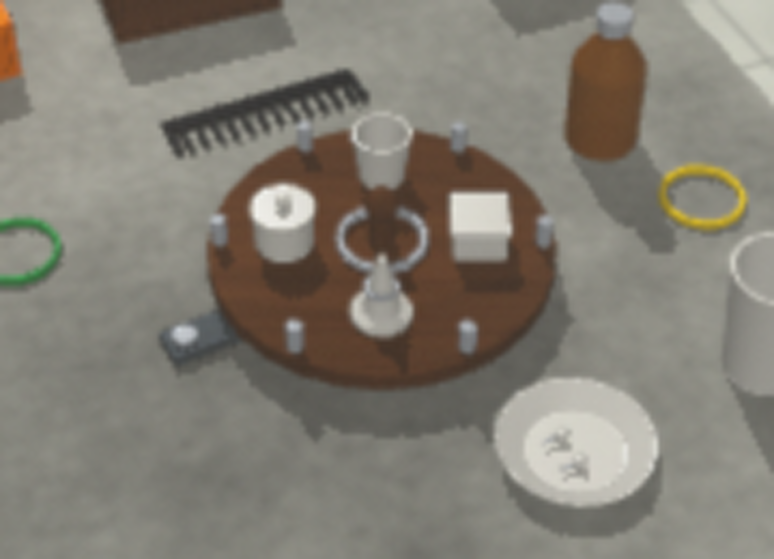

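```bash
python3 - <<'E'
from m import *
c=np.array([.572,.056])
for cm in ("scene","side"):
    f=manip.grab_frame(cm)
    for n in ("ring_cone","lidded_jar","open_cup","trinket_box","rim_peg","cone_edge","front_edge"):
        ds=manip.mark_of(f,n)
        for d in ds[:2]:
            p=atz(f,d["location"],H[n])[:2]-c
            print(cm,n,round(d["p"],2),"r",np.hypot(*p).round(3),"ang",np.degrees(np.arctan2(p[1],p[0])).round(1)%360)
    for a in (175,180,185,190): print(a,proj(f,[c[0]+.175*np.cos(np.radians(a)),c[1]+.175*np.sin(np.radians(a)),.015]))
E
```

```text
scene ring_cone 0.63 r 0.072 ang 247.5
scene lidded_jar 0.73 r 0.082 ang 158.4
scene lidded_jar 0.4 r 0.199 ang 294.9
scene open_cup 0.91 r 0.074 ang 66.5
scene trinket_box 0.75 r 0.067 ang 339.4
scene trinket_box 0.62 r 0.214 ang 82.6
scene rim_peg 0.95 r 0.117 ang 276.3
scene cone_edge 0.74 r 0.043 ang 27.7
scene cone_edge 0.55 r 0.107 ang 249.3
scene front_edge 0.97 r 0.116 ang 183.1
175 [303.618 189.523]
180 [298.722 188.139]
185 [293.684 186.999]
190 [288.534 186.108]
side ring_cone 0.47 r 0.088 ang 242.4
side ring_cone 0.28 r 0.289 ang 310.8
side lidded_jar 0.64 r 0.078 ang 154.9
side open_cup 0.76 r 0.071 ang 68.0
side trinket_box 0.7 r 0.068 ang 334.0
side trinket_box 0.65 r 0.399 ang 94.8
side rim_peg 0.91 r 0.123 ang 274.4
side cone_edge 0.82 r 0.122 ang 243.2
side front_edge 0.87 r 0.115 ang 185.1
side front_edge 0.27 r 0.03 ang 245.4
175 [225.248 242.477]
180 [226.547 245.906]
185 [228.282 249.265]
190 [230.45  252.524]
```

The side crop shows the base tongue with its stud at crop (185,333), which is about 185° world seen from the axis. The cone is at crop (381,290), about 244.5°, with pegs at about 214.5° and 274.5°. The carousel therefore has to turn about 60° clockwise. I'll push the ~214.5° peg from behind with shut fingertips, keeping outside r = 113 mm.

```bash
python3 -m crank '[{"jaw":1,"offset":[0,0,0],"delta_rot":[0,0,0.178]},{"jaw":1,"offset":[0,0,0],"delta_rot":[0,0,0.178]},{"jaw":1,"offset":[-4.86,-1.6,0],"delta_rot":[0,0,0]},{"jaw":1,"offset":[-4.86,-1.6,0],"delta_rot":[0,0,0]},{"jaw":1,"offset":[-4.86,-1.6,0],"delta_rot":[0,0,0]},{"jaw":1,"offset":[-4.86,-1.6,0],"delta_rot":[0,0,0]},{"jaw":1,"offset":[-4.86,-1.6,0],"delta_rot":[0,0,0]},{"jaw":1,"offset":[-4.86,-1.6,0],"delta_rot":[0,0,0]}]' 60
python3 -m crank '[{"jaw":1,"offset":[-4.86,-1.6,0],"delta_rot":[0,0,0]},{"jaw":1,"offset":[-4.86,-1.6,0],"delta_rot":[0,0,0]},{"jaw":1,"offset":[-4.86,-1.6,0],"delta_rot":[0,0,0]},{"jaw":1,"offset":[-4.86,-1.6,0],"delta_rot":[0,0,0]},{"jaw":1,"offset":[-4.86,-1.6,0],"delta_rot":[0,0,0]},{"jaw":1,"offset":[-4.86,-1.6,0],"delta_rot":[0,0,0]},{"jaw":1,"offset":[0,0,0],"delta_rot":[0,0,0]},{"jaw":1,"offset":[0,0,0],"delta_rot":[0,0,0]}]'
cat > w.py <<'E'
from m import *
import sys
c=np.array([.572,.056]); s=manip.get_state(); p=s["position"]
R=cv2.Rodrigues(s["tcp_rot"])[0]; d=p[:2]-c
print("t",s["time"],"pos",p,"yaw",np.degrees(np.arctan2(R[1,1],R[0,1])),"tilt",R[2],"r",np.hypot(*d),"ang",np.degrees(np.arctan2(d[1],d[0]))%360,"F",s["ft_force"],"j",s["joints"],"w",s["gripper_width"])
for cm in sys.argv[2:]:
    f=manip.grab_frame(cm); save(f,cm+sys.argv[1]+".png",k=1.4)
    for n in ("ring_cone","lidded_jar","open_cup","trinket_box","rim_peg","cone_edge","front_edge"):
        for e in manip.mark_of(f,n)[:2]:
            q=atz(f,e["location"],H[n])[:2]-c
            print(cm,n,round(e["p"],2),np.round(e["location"]),"r",np.hypot(*q).round(3),"ang",np.degrees(np.arctan2(q[1],q[0])).round(1)%360)
E
python3 w.py 1 wrist side
```

```text
time: 3.6
position: [0.3263, 0.2147, 0.2506]
tcp_rot: [1.047, 2.961, 0.001]
ft_force: [1.3, 0.2, 0.2]
gripper_width: -0.0
time: 4.6
position: [0.4915, -0.0419, 0.25]
tcp_rot: [-1.048, -2.96, -0.0]
ft_force: [-0.2, -0.7, -0.2]
gripper_width: 0.0001
t 4.6 pos [ 0.492 -0.042  0.25 ] yaw 51.0180709538376 tilt [ 0.001 -0.    -1.   ] r 0.12670108361322824 ang 230.56454517673671 F [-0.223 -0.694 -0.233] j [-0.085  0.228 -0.012  1.332  0.     0.595] w 0.0001245678008608641
wrist ring_cone 0.74 [331. 207.] r 0.069 ang 245.7
wrist lidded_jar 0.61 [382. 128.] r 0.072 ang 154.0
wrist open_cup 0.69 [455. 173.] r 0.074 ang 68.2
wrist trinket_box 0.56 [398. 247.] r 0.069 ang 333.9
wrist rim_peg 0.93 [316. 270.] r 0.12 ang 276.3
wrist cone_edge 0.75 [293. 218.] r 0.115 ang 246.9
wrist cone_edge 0.44 [387. 190.] r 0.005 ang 204.4
wrist front_edge 0.63 [321. 109.] r 0.121 ang 183.7
side ring_cone 0.61 [278. 231.] r 0.021 ang 240.4
side ring_cone 0.58 [276. 246.] r 0.084 ang 242.4
side lidded_jar 0.7 [255. 225.] r 0.075 ang 151.7
side lidded_jar 0.48 [280. 229.] r 0.014 ang 272.0
side open_cup 0.76 [279. 211.] r 0.07 ang 64.8
side trinket_box 0.62 [303. 229.] r 0.078 ang 329.5
side rim_peg 0.59 [300. 246.] r 0.122 ang 277.8
side cone_edge 0.62 [280. 255.] r 0.12 ang 248.1
side front_edge 0.83 [246. 238.] r 0.113 ang 182.4
```

View pics/wrist1.png

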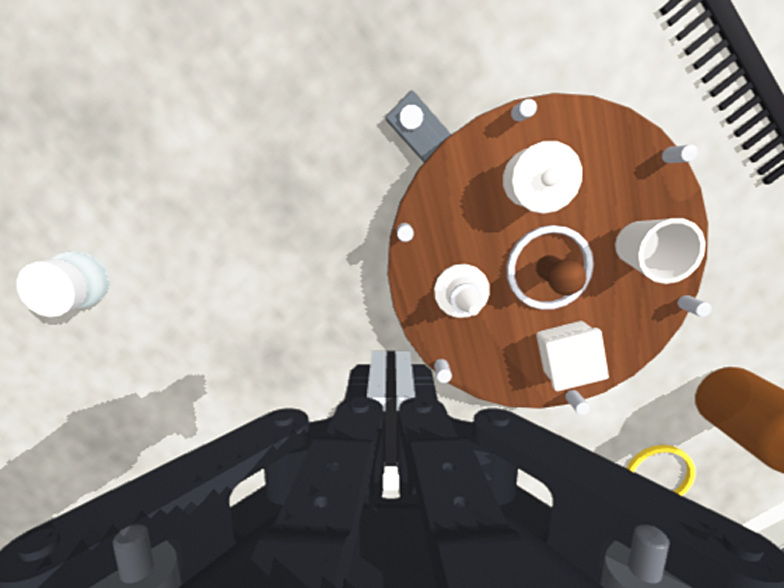

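The wrist picture shows the tongue stud at (411,117), the peg to push at (405,232), the peg beyond it at (445,370), and the cone at (462,290). I'll fit the geometry from these.

```bash
python3 - <<'E'
from m import *
from scipy.optimize import least_squares as ls
f=manip.grab_frame("wrist")
uv=np.array([(405,232),(443,363),(529,106),(690,152),(707,309),(583,407)])/1.4
P=np.array([atz(f,u,.056)[:2] for u in uv]); print(P)
k=np.radians([214.5,274.5,154.5,94.5,34.5,334.5])
r=ls(lambda x:(np.c_[x[0]+.12*np.cos(k+x[2]),x[1]+.12*np.sin(k+x[2])]-P).ravel(),[.572,.056,0],loss="soft_l1",f_scale=.003)
c=r.x[:2]; print(c,"cone ang",244.5+np.degrees(r.x[2]),r.fun.reshape(-1,2))
for u in ((411,117),):
  for z in (.015,.02):
    q=atz(f,np.array(u)/1.4,z)[:2]-c; print(z,np.hypot(*q),np.degrees(np.arctan2(q[1],q[0]))%360)
E
```

```text
[[ 0.475 -0.014]
 [ 0.576 -0.055]
 [ 0.461  0.105]
 [ 0.557  0.177]
 [ 0.669  0.131]
 [ 0.681  0.011]]
[0.57  0.059] cone ang 246.54174360151896 [[-0.001  0.001]
 [ 0.008 -0.005]
 [-0.     0.001]
 [-0.     0.001]
 [-0.002 -0.001]
 [-0.    -0.   ]]
0.015 0.1586970891350136 185.74276353053946
0.02 0.15839148922363563 185.9669074965562
```

```bash
python3 -m crank '[{"jaw":1,"offset":[0,0,5],"delta_rot":[0,0,0]},{"jaw":1,"offset":[0,0,5],"delta_rot":[0,0,0]},{"jaw":1,"offset":[0,0,4],"delta_rot":[0,0,0]},{"jaw":1,"offset":[0,0,2.7],"delta_rot":[0,0,0]},{"jaw":1,"offset":[0,0,2],"delta_rot":[0,0,0]},{"jaw":1,"offset":[0,0,0],"delta_rot":[0,0,0]}]'
sed -i 's/c=np.array(\[.572,.056\])/c=np.array([.570,.058])/' w.py; python3 w.py 2 wrist
```

```text
time: 6.2
position: [0.4905, -0.0418, 0.0618]
tcp_rot: [-1.046, -2.958, 0.002]
ft_force: [0.3, -0.2, 0.7]
gripper_width: 0.0
t 6.2 pos [ 0.49  -0.042  0.062] yaw 51.04436038799172 tilt [ 0.003 -0.002 -1.   ] r 0.12764732094710102 ang 231.46551527606132 F [ 0.265 -0.221  0.684] j [-0.085  0.397 -0.309  0.869  0.     0.595] w 2.3306349616247235e-05
wrist ring_cone 0.58 [382. 291.] r 0.073 ang 246.9
wrist lidded_jar 0.96 [502. 127.] r 0.071 ang 157.3
wrist trinket_box 0.74 [523. 365.] r 0.072 ang 336.6
wrist cone_edge 0.71 [476. 242.] r 0.024 ang 208.7
wrist front_edge 0.83 [374.  91.] r 0.118 ang 185.6
```

View pics/wrist2.png

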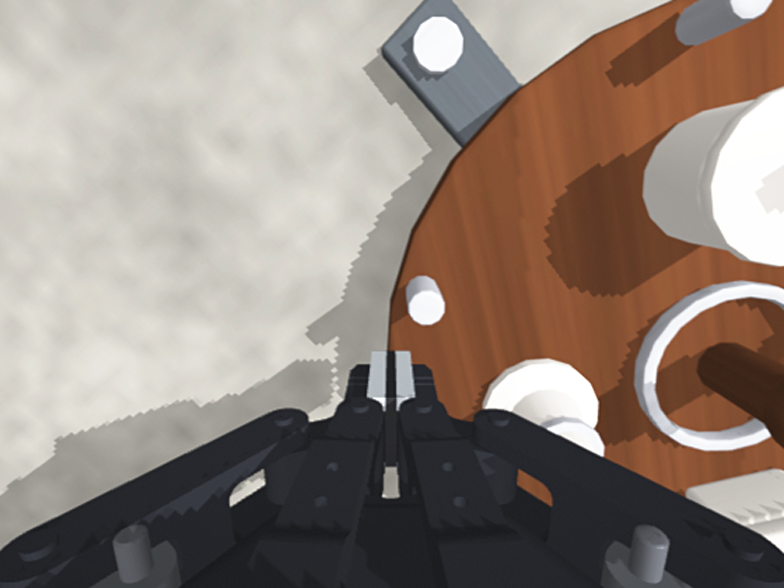

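The view shows the shut fingertips beside the target peg at (425,305), the cone foot at (545,400) and the stud at (438,44). Before pushing, I'll check how much room the linkage leaves to the cone.

```bash
python3 - <<'E'
from m import *
s=manip.get_state(); R0=cv2.Rodrigues(s["tcp_rot"])[0]
f=manip.grab_frame("wrist"); v,u=np.mgrid[0:420,0:560]; z=f["z_map"]; R,t,F=cam(f)
P=np.stack([(u-f["cx"])/F*z,(v-f["cy"])/F*z,z],-1)@R - R.T@t
T=(P-s["position"])@R0
for px in ((390,360),(430,370),(425,405),(495,415),(500,470),(560,460),(650,540),(760,570),(570,430),(425,305)):
    a,b=int(px[0]/1.4),int(px[1]/1.4); print(px,"world",P[b,a],"tool",T[b,a])
E
```

```text
(390, 360) world [ 0.483 -0.035  0.058] tool [ 0.011 -0.     0.007]
(430, 370) world [ 0.495 -0.027  0.057] tool [0.008 0.013 0.007]
(425, 405) world [ 0.487 -0.027  0.091] tool [ 0.014  0.009 -0.027]
(495, 415) world [ 0.497 -0.014  0.096] tool [ 0.014  0.025 -0.031]
(500, 470) world [ 0.506 -0.02   0.102] tool [ 0.003  0.026 -0.038]
(560, 460) world [ 0.505 -0.007  0.11 ] tool [ 0.012  0.035 -0.046]
(650, 540) world [ 0.51  -0.002  0.131] tool [ 0.012  0.042 -0.066]
(760, 570) world [0.518 0.009 0.137] tool [ 0.012  0.055 -0.073]
(570, 430) world [ 0.537 -0.003  0.065] tool [-0.01   0.058 -0.001]
(425, 305) world [ 0.476 -0.015  0.055] tool [0.03  0.011 0.009]
```

```bash
python3 -m crank '[{"jaw":1,"offset":[0.445,0.008,0],"delta_rot":[0,0,0.035]},{"jaw":1,"offset":[0.445,0.008,0],"delta_rot":[0,0,0.035]},{"jaw":1,"offset":[0.445,0.008,0],"delta_rot":[0,0,0.035]},{"jaw":1,"offset":[0.445,0.008,0],"delta_rot":[0,0,0.035]},{"jaw":1,"offset":[0.445,0.008,0],"delta_rot":[0,0,0.035]},{"jaw":1,"offset":[0.445,0.008,0],"delta_rot":[0,0,0.035]},{"jaw":1,"offset":[0.445,0.008,0],"delta_rot":[0,0,0.035]},{"jaw":1,"offset":[0.445,0.008,0],"delta_rot":[0,0,0.035]}]'
python3 w.py 3 wrist
```

```text
time: 7.65
position: [0.4679, -0.0163, 0.0636]
tcp_rot: [1.452, 2.785, -0.001]
ft_force: [0.4, -0.3, -1.6]
gripper_width: 0.0003
t 7.65 pos [ 0.468 -0.016  0.064] yaw 34.91944608469681 tilt [-0.001 -0.    -1.   ] r 0.1262804057418151 ang 216.06014254326618 F [ 0.443 -0.279 -1.583] j [-0.034  0.352 -0.375  0.843 -0.001  0.927] w 0.00026058151103165803
wrist ring_cone 0.63 [384. 302.] r 0.073 ang 239.2
wrist lidded_jar 0.79 [481. 127.] r 0.072 ang 147.6
wrist trinket_box 0.87 [531. 355.] r 0.071 ang 326.6
wrist rim_peg 0.55 [324. 144.] r 0.123 ang 185.9
wrist front_edge 0.56 [324. 144.] r 0.119 ang 185.7
```

```bash
python3 -m crank '[{"jaw":1,"offset":[0.445,0.008,0],"delta_rot":[0,0,0.035]},{"jaw":1,"offset":[0.445,0.008,0],"delta_rot":[0,0,0.035]},{"jaw":1,"offset":[0.445,0.008,0],"delta_rot":[0,0,0.035]},{"jaw":1,"offset":[0.445,0.008,0],"delta_rot":[0,0,0.035]},{"jaw":1,"offset":[0.445,0.008,0],"delta_rot":[0,0,0.035]},{"jaw":1,"offset":[0.445,0.008,0],"delta_rot":[0,0,0.035]},{"jaw":1,"offset":[0.445,0.008,0],"delta_rot":[0,0,0.035]},{"jaw":1,"offset":[0.445,0.008,0],"delta_rot":[0,0,0.035]}]'
python3 -m crank '[{"jaw":1,"offset":[0.445,0.008,0],"delta_rot":[0,0,0.035]},{"jaw":1,"offset":[0.445,0.008,0],"delta_rot":[0,0,0.035]},{"jaw":1,"offset":[0.445,0.008,0],"delta_rot":[0,0,0.035]},{"jaw":1,"offset":[0.445,0.008,0],"delta_rot":[0,0,0.035]},{"jaw":1,"offset":[0.445,0.008,0],"delta_rot":[0,0,0.035]},{"jaw":1,"offset":[0.445,0.008,0],"delta_rot":[0,0,0.035]},{"jaw":1,"offset":[0.445,0.008,0],"delta_rot":[0,0,0.035]},{"jaw":1,"offset":[0.445,0.008,0],"delta_rot":[0,0,0.035]}]'
python3 w.py 4 wrist
```

```text
time: 9.05
position: [0.4517, 0.0153, 0.0634]
tcp_rot: [1.826, 2.555, -0.001]
ft_force: [0.7, -2.0, 0.4]
gripper_width: 0.0003
time: 10.05
position: [0.4449, 0.0502, 0.0633]
tcp_rot: [2.165, 2.275, -0.001]
ft_force: [-1.3, -1.4, 0.9]
gripper_width: -0.0001
t 10.05 pos [0.445 0.05  0.063] yaw 2.8406804889454724 tilt [-0.001 -0.    -1.   ] r 0.12537698639763795 ang 183.57396603470897 F [-1.285 -1.372  0.885] j [ 0.113  0.32  -0.427  0.825 -0.001  1.634] w -8.806520391691206e-05
wrist ring_cone 0.96 [381. 296.] r 0.072 ang 203.3
wrist lidded_jar 0.79 [484. 128.] r 0.071 ang 113.9
wrist open_cup 0.75 [490. 248.] r 0.011 ang 162.2
wrist open_cup 0.28 [482. 129.] r 0.072 ang 114.6
wrist trinket_box 0.81 [531. 357.] r 0.072 ang 294.9
wrist trinket_box 0.58 [490. 247.] r 0.012 ang 159.3
wrist front_edge 0.97 [289. 263.] r 0.12 ang 185.0
```

```bash
python3 -m crank '[{"jaw":1,"offset":[0.445,0,0],"delta_rot":[0,0,0.035]},{"jaw":1,"offset":[0.445,0,0],"delta_rot":[0,0,0.035]},{"jaw":1,"offset":[0.445,0,0],"delta_rot":[0,0,0.035]},{"jaw":1,"offset":[0.445,0,0],"delta_rot":[0,0,0.035]},{"jaw":1,"offset":[0.445,0,0],"delta_rot":[0,0,0.035]},{"jaw":1,"offset":[0.3,0,0],"delta_rot":[0,0,0.024]},{"jaw":1,"offset":[0.2,0,0],"delta_rot":[0,0,0.016]},{"jaw":1,"offset":[0,0,0],"delta_rot":[0,0,0]}]'
python3 w.py 5 wrist side
```

```text
time: 11.45
position: [0.446, 0.0778, 0.0633]
tcp_rot: [-2.395, -2.032, -0.0]
ft_force: [-0.2, -0.1, 0.8]
gripper_width: 0.0001
t 11.45 pos [0.446 0.078 0.063] yaw -9.38021529229016 tilt [ 0. -0. -1.] r 0.12557562506887096 ang 170.90862368147677 F [-0.159 -0.136  0.79 ] j [ 0.173  0.328 -0.414  0.829  0.     1.907] w 5.059879794550929e-05
wrist ring_cone 0.65 [383. 300.] r 0.071 ang 192.6
wrist lidded_jar 0.89 [484. 129.] r 0.072 ang 101.4
wrist open_cup 0.73 [483. 131.] r 0.071 ang 102.0
wrist trinket_box 0.94 [533. 358.] r 0.072 ang 283.5
side ring_cone 0.59 [241. 344.] r 0.416 ang 234.3
side ring_cone 0.55 [258. 238.] r 0.082 ang 198.2
side lidded_jar 0.53 [266. 212.] r 0.078 ang 97.2
side open_cup 0.57 [296. 219.] r 0.066 ang 5.6
side trinket_box 0.69 [294. 243.] r 0.087 ang 281.9
side rim_peg 0.79 [262. 249.] r 0.127 ang 225.7
side rim_peg 0.51 [258. 239.] r 0.098 ang 209.6
side cone_edge 0.85 [244. 240.] r 0.121 ang 187.9
side front_edge 0.94 [245. 240.] r 0.117 ang 187.3
```

View pics/wrist5.png

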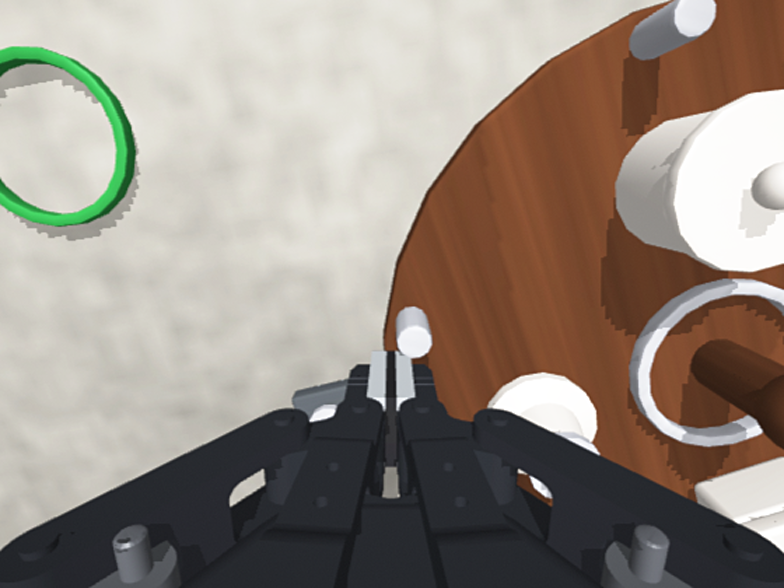

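The peg at (413,335) is still against the fingertip. The cone is at about 192° and the front at about 185.6°. I'll nudge it slowly by about 5°, then back off and rise to look.

```bash
python3 -m crank '[{"jaw":1,"offset":[0.22,0,0],"delta_rot":[0,0,0.0175]},{"jaw":1,"offset":[0.22,0,0],"delta_rot":[0,0,0.0175]},{"jaw":1,"offset":[0.22,0,0],"delta_rot":[0,0,0.0175]},{"jaw":1,"offset":[0.22,0,0],"delta_rot":[0,0,0.0175]},{"jaw":1,"offset":[0.2,0,0],"delta_rot":[0,0,0.0175]},{"jaw":1,"offset":[0,0,0],"delta_rot":[0,0,0]},{"jaw":1,"offset":[-1.0,0,0],"delta_rot":[0,0,0]},{"jaw":1,"offset":[0,0,0],"delta_rot":[0,0,0]}]'
python3 -m crank '[{"jaw":1,"offset":[0,0,-3],"delta_rot":[0,0,0]},{"jaw":1,"offset":[0,0,-5],"delta_rot":[0,0,0]},{"jaw":1,"offset":[-2,0,-5],"delta_rot":[0,0,0]},{"jaw":1,"offset":[-5,0,-5],"delta_rot":[0,0,0]},{"jaw":1,"offset":[-5,0,-2],"delta_rot":[0,0,0]},{"jaw":1,"offset":[0,0,0],"delta_rot":[0,0,0]},{"jaw":1,"offset":[0,0,0],"delta_rot":[0,0,0]}]'
python3 w.py 6 wrist side
```

```text
time: 13.25
position: [0.4452, 0.078, 0.0632]
tcp_rot: [-2.483, -1.924, 0.001]
ft_force: [0.2, 0.5, -0.1]
gripper_width: 0.0002
time: 14.12
position: [0.4171, -0.0319, 0.2572]
tcp_rot: [-2.483, -1.924, -0.0]
ft_force: [0.6, 0.3, -0.3]
gripper_width: -0.0004
t 14.125 pos [ 0.417 -0.032  0.257] yaw -14.462353883817215 tilt [ 0.001 -0.    -1.   ] r 0.17743006243431936 ang 210.4547919644869 F [ 0.624  0.321 -0.293] j [-0.077  0.076 -0.176  1.32   0.001  1.746] w -0.0004211741492470292
wrist ring_cone 0.81 [336.  99.] r 0.07 ang 188.2
wrist open_cup 0.66 [465.  46.] r 0.07 ang 5.8
wrist trinket_box 0.75 [416. 138.] r 0.072 ang 276.8
wrist rim_peg 0.85 [331. 165.] r 0.118 ang 218.7
wrist rim_peg 0.24 [468.  44.] r 0.059 ang 6.4
wrist cone_edge 0.95 [300. 117.] r 0.112 ang 189.2
wrist front_edge 0.77 [292. 112.] r 0.119 ang 185.3
side ring_cone 0.57 [254. 239.] r 0.092 ang 195.6
side lidded_jar 0.56 [265. 215.] r 0.065 ang 106.4
side lidded_jar 0.49 [325. 274.] r 0.234 ang 282.1
side open_cup 0.68 [298. 219.] r 0.075 ang 4.6
side trinket_box 0.77 [289. 243.] r 0.079 ang 272.8
side trinket_box 0.66 [257. 238.] r 0.084 ang 196.7
side rim_peg 0.92 [260. 244.] r 0.113 ang 218.2
side cone_edge 0.93 [244. 241.] r 0.124 ang 188.8
side front_edge 0.8 [246. 240.] r 0.115 ang 189.2
side front_edge 0.22 [253. 197.] r 0.165 ang 97.8
```

View pics/wrist6.png

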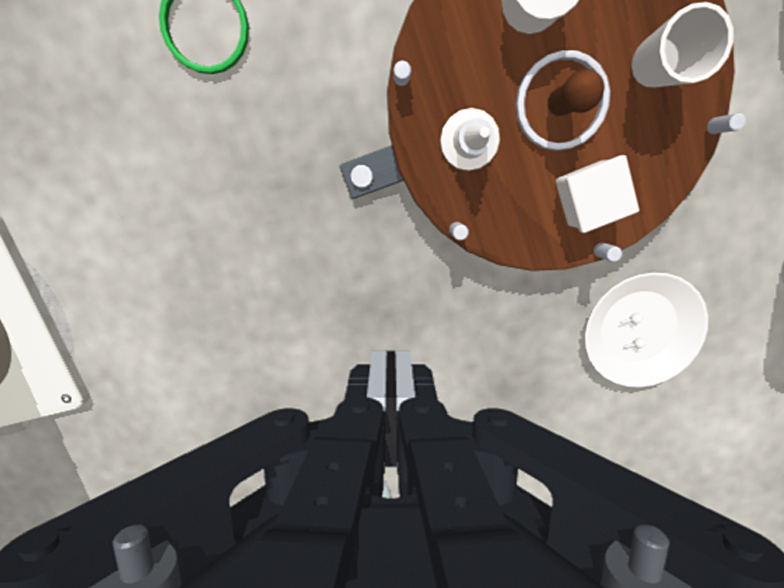

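The cone foot is at (470,139), the stud at (361,176), and the flanking pegs at (403,69) and (460,231). I'll fit these in this view.

```bash
cat > fit.py <<'E'
from m import *
from scipy.optimize import least_squares as ls
def fit(f,pegs,stud,base=187.5,tongue=()):
    P=np.array([atz(f,np.array(u)/1.4,.056)[:2] for u in pegs])
    k=np.arctan2(P[:,1]-.058,P[:,0]-.570); n=np.round((np.degrees(k)-base-30)/60); k=np.radians(base+30+60*n)
    r=ls(lambda x:(np.c_[x[0]+.12*np.cos(k+x[2]),x[1]+.12*np.sin(k+x[2])]-P).ravel(),[.57,.058,0],loss="soft_l1",f_scale=.002)
    c=r.x[:2]; print("c",c,"cone",base+np.degrees(r.x[2]),"res",r.fun.round(4))
    for nm,u,z in [("stud",stud,.02)]+[("tongue",x,.015) for x in tongue]:
        q=atz(f,np.array(u)/1.4,z)[:2]-c; print(nm,np.hypot(*q),np.degrees(np.arctan2(q[1],q[0]))%360)
    for e in manip.mark_of(f,"ring_cone")[:1]:
        q=atz(f,e["location"],.032)[:2]-c; print("cone mark",np.degrees(np.arctan2(q[1],q[0]))%360)
E
python3 - <<'E'
from fit import *
f=manip.grab_frame("wrist")
fit(f,[(403,69),(460,231),(615,254),(740,121)],(361,176),tongue=[(347.5,181)])
print(atz(f,(470/1.4,139/1.4),.032))
save(f,"w7.png",(230,30,370,190),5)
E
```

```text
c [0.572 0.057] cone 187.47394759111324 res [ 0.     0.001  0.001 -0.001  0.     0.    -0.001 -0.   ]
stud 0.16049706419767426 185.1870906773525
tongue 0.17267564225556054 185.1311680453212
cone mark 185.68434857029422
[0.501 0.048 0.032]
```

View pics/w7.png

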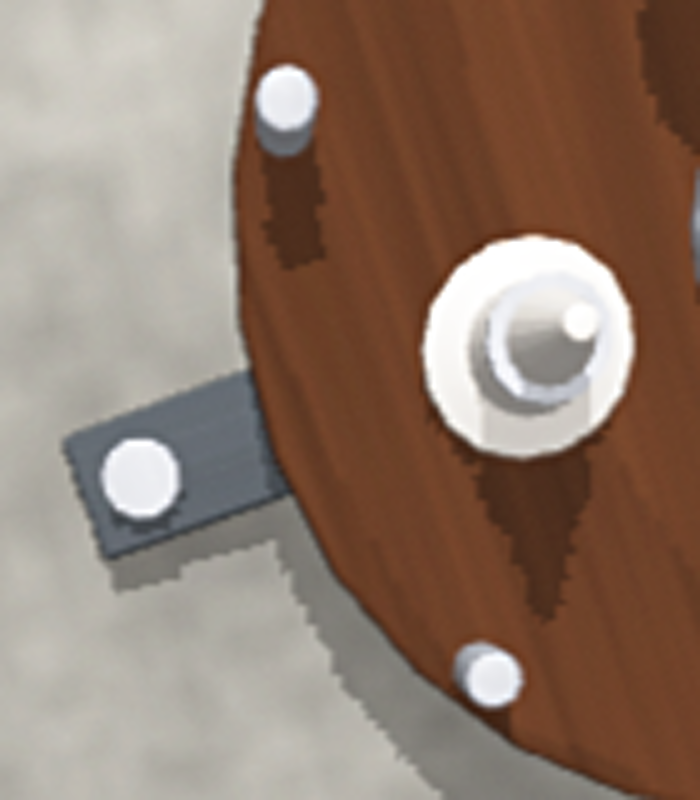

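The cone is at 187.4° and the front at 185.2° (185.7° in the first fit), so about 2° remain. I'll go back down behind the same peg for a slow nudge.

```bash
python3 -m crank '[{"jaw":1,"offset":[5,0,0],"delta_rot":[0,0,0]},{"jaw":1,"offset":[5,0,2],"delta_rot":[0,0,0]},{"jaw":1,"offset":[1.35,0,5],"delta_rot":[0,0,0]},{"jaw":1,"offset":[0,0,5],"delta_rot":[0,0,0]},{"jaw":1,"offset":[0,0,4],"delta_rot":[0,0,0]},{"jaw":1,"offset":[0,0,3.4],"delta_rot":[0,0,0]},{"jaw":1,"offset":[0,0,0],"delta_rot":[0,0,0]},{"jaw":1,"offset":[0,0,0],"delta_rot":[0,0,0]}]'
python3 w.py 8
```

```text
time: 16.02
position: [0.4464, 0.078, 0.0646]
tcp_rot: [2.482, 1.925, 0.002]
ft_force: [1.0, -0.8, -0.5]
gripper_width: -0.0003
t 16.025 pos [0.446 0.078 0.065] yaw -14.41469081071761 tilt [ 0.001  0.001 -1.   ] r 0.12521451591820876 ang 170.7907340219438 F [ 1.01  -0.796 -0.453] j [ 0.173  0.326 -0.413  0.831 -0.     1.995] w -0.0003176931190489076
```

```bash
python3 -m crank '[{"jaw":1,"offset":[0.5,0,0],"delta_rot":[0,0,0]},{"jaw":1,"offset":[0.35,0,0],"delta_rot":[0,0,0]},{"jaw":1,"offset":[0.15,0,0],"delta_rot":[0,0,0]},{"jaw":1,"offset":[0.15,0,0],"delta_rot":[0,0,0.01]},{"jaw":1,"offset":[0.15,0,0],"delta_rot":[0,0,0.01]},{"jaw":1,"offset":[0.15,0,0],"delta_rot":[0,0,0.01]},{"jaw":1,"offset":[0,0,0],"delta_rot":[0,0,0]},{"jaw":1,"offset":[0,0,0],"delta_rot":[0,0,0]}]'
python3 -m crank '[{"jaw":1,"offset":[-1.0,0,0],"delta_rot":[0,0,0]},{"jaw":1,"offset":[-0.4,0,0],"delta_rot":[0,0,0]},{"jaw":1,"offset":[0,0,-3],"delta_rot":[0,0,0]},{"jaw":1,"offset":[0,0,-5],"delta_rot":[0,0,0]},{"jaw":1,"offset":[-2,0,-5],"delta_rot":[0,0,0]},{"jaw":1,"offset":[-5,0,-5],"delta_rot":[0,0,0]},{"jaw":1,"offset":[-5,0,-1.4],"delta_rot":[0,0,0]},{"jaw":1,"offset":[0,0,0],"delta_rot":[0,0,0]}]'
python3 w.py 9 wrist; python3 - <<'E'
from h import *
f=manip.grab_frame("wrist"); save(f,"wrist10.png",k=1.4)
E
```

```text
time: 17.02
position: [0.4491, 0.092, 0.0634]
tcp_rot: [-2.511, -1.888, -0.0]
ft_force: [-0.1, 0.2, 0.9]
gripper_width: -0.0001
time: 18.02
position: [0.4134, -0.0337, 0.2533]
tcp_rot: [2.515, 1.879, 0.004]
ft_force: [0.5, 0.4, -0.3]
gripper_width: -0.0003
t 18.025 pos [ 0.413 -0.034  0.253] yaw -16.455733741010693 tilt [ 0.     0.003 -1.   ] r 0.18150373211385956 ang 210.35394864574124 F [ 0.499  0.414 -0.348] j [-0.081  0.068 -0.194  1.305 -0.     1.777] w -0.00031009199465879627
wrist ring_cone 0.77 [335.  94.] r 0.071 ang 187.5
wrist open_cup 0.79 [468.  35.] r 0.072 ang 5.4
wrist trinket_box 0.57 [417. 132.] r 0.073 ang 275.4
wrist rim_peg 0.56 [328. 161.] r 0.12 ang 216.8
wrist cone_edge 0.78 [295. 111.] r 0.116 ang 187.1
wrist cone_edge 0.24 [332.  91.] r 0.073 ang 184.5
wrist front_edge 0.58 [292. 111.] r 0.119 ang 186.2
```

View pics/wrist10.png

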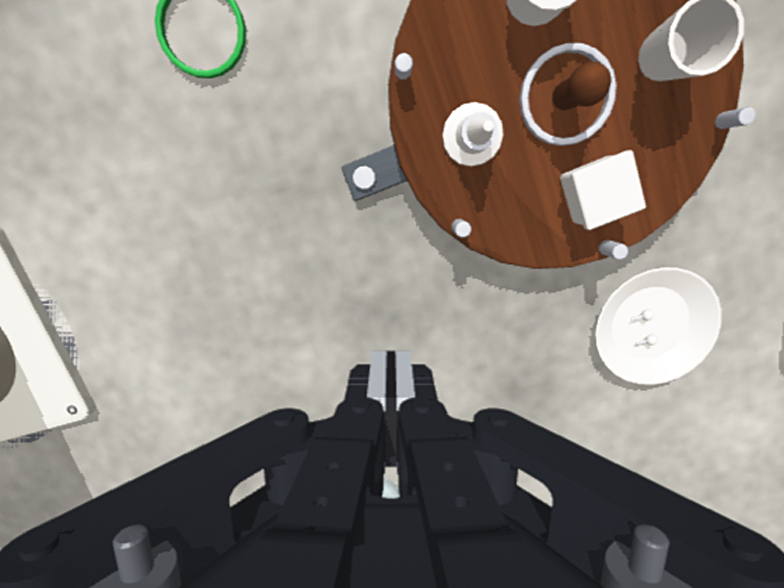

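The cone foot is at (473,134), the stud at (364,178), and the flanking pegs at (403,63) and (462,229). I'll fit again with refined centroids.

```bash
python3 - <<'E'
from fit import *
f=manip.grab_frame("wrist"); g=cv2.cvtColor(f["img"],cv2.COLOR_RGB2GRAY)
def cen(u,w=9):
    x,y=int(u[0]/1.4),int(u[1]/1.4); x0,y0=max(x-w,0),max(y-w,0); p=g[y0:y+w,x0:x+w]; m=(p>222).astype(np.uint8)
    n,l,s,c=cv2.connectedComponentsWithStats(m); i=1+s[1:,4].argmax(); print(u,s[i,4],(c[i]+[x0,y0])*1.4); return (c[i]+[x0,y0])*1.4
pegs=[cen(u) for u in [(403,63),(462,229),(620,252),(747,116)]]; st=cen((364,178))
fit(f,pegs,st,186); fit(f,[(403,63),(462,229),(621,252),(748,116)],(364,178),186,tongue=[(349,184)])
s=manip.grab_frame("scene")
for n in ("saucer","comb","soap","tumbler","cream"):
    d=manip.mark_of(s,n)[0]; print(n,np.round(d["location"]))
save(s,"scene11.png",k=1.4)
E
```

```text
(403, 63) 98 [402.786  61.143]
(462, 229) 77 [462.291 227.945]
(620, 252) 67 [619.594 250.579]
(747, 116) 47 [744.651 113.519]
(364, 178) 172 [363.153 176.481]
c [0.57  0.058] cone 186.16546542565698 res [-0.001  0.    -0.    -0.     0.     0.     0.001 -0.   ]
stud 0.15895134553871879 185.29164668764366
cone mark 185.96182148383915
c [0.571 0.057] cone 186.01846992897555 res [ 0.     0.     0.001 -0.001 -0.     0.    -0.     0.   ]
stud 0.1593372858688166 185.23612114200844
tongue 0.17272935555214802 185.17048884000016
cone mark 184.79632335992525
saucer [196. 221.]
comb [352. 247.]
soap [257. 292.]
tumbler [163. 255.]
cream [215. 158.]
```

View pics/scene11.png

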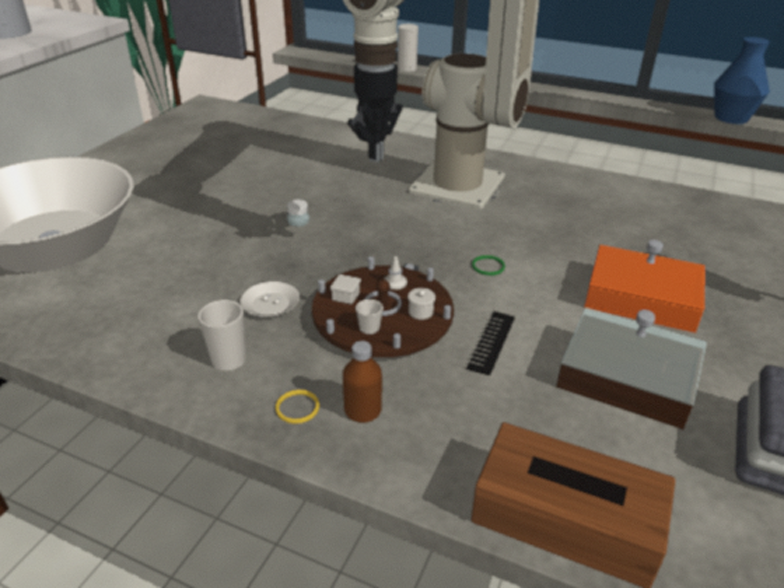

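The cone and stud agree to under 1°, which is at the measurement noise. The scene picture shows everything else where it was, the bangle still round the post, and the arm clear, so I'm handing in.

```bash
python3 -c "
from cell import manip
print(manip.job_done(), manip.get_state()['time'])"
```

```text
the job is handed in; nothing more can be done
the job is handed in; nothing more can be done
```

The ring cone now stands at the front of the carousel, in line with the tongue, and I have handed the job in. I turned the carousel about 60° clockwise by pushing one rim peg slowly with the shut fingertips. I then lifted off to measure and went back for one small nudge.

- **Alignment:** the last fit from the pegs puts the cone at 186.0–186.2° and the tongue and its stud at 185.2–185.3°, so it is off by about 0.8°. The network's direct marks on the cone scatter more, from 184.8° to 187.5°. An earlier, higher view put the front at 185.7°.
- **Rest of the scene:** the last picture shows the bangle still round the post, and nothing else visibly moved. The force readings taken after each move stayed below about 3 N. I did not measure contact with the porcelain directly, but the camera's depth readings showed the gripper well clear of the cone before I pushed.
- **Time:** the job took about 18 s of the 64 s allowed.

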